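# Back the vial carousel up one notch

## Robot

A 7-joint arm with a two-finger parallel gripper is mounted at the origin on the work surface. World frame = base frame: x ahead of the robot, y to its left, z up, the work surface at z = 0. Lengths are in m, angles in rad, forces in N, time in s.
With the tool pointing down it reaches from about 0.4 to 0.85 m from the base axis. Payload 4.5 kg.
Tool frame: the origin (TCP) lies midway between the tips of the shut fingers; the grasp point (between the pads) lies 19 mm behind it; z points along the fingers, y is the line along which they close (so a half turn about z gives the same grasp; the last joint's range is limited). The gripper opens to 88 mm and grips with 3 to 60 N. Pads are 18 mm wide; open, the fingers measure 123 mm over their backs; the gripper's body (75 mm by 187 mm) begins 45 mm behind the grasp point.
Start: joints at [-1.17, 0.689, -0.195, 1.565, 0.157, 0.902, -0.215], TCP at [0.224, 0.583, 0.203] pointing down, gripper open.
Joint ranges: [-3.01, 3.01], [-0.46, 2.08], [-1.47, 1.51], [0.13, 2.56], [-1, 4.14], [0.04, 2.09], [-2.66, 2.66]. Speed limits (rad/s): [2.57, 2.57, 3.14, 3.14, 3.14, 3.14, 3.14].

## Interface

Orientations are given as a unit quaternion [x, y, z, w].
In Python, from plant import r gives the robot as it stands. The module is installed in compiled form; this text tells all that it offers.
- The arm moves only by the tool step_arm, never from a script. Its argument "series" is a list of rows, each a list of 7 numbers: the shift along the world's x, y, z in mm, then the turn, a rotation vector about the world's x, y, z in rad, then the closure, from 0 (fully open) to 1 (shut). A call has 1 to 20 rows; each row shifts and turns the commanded pose from where the row before left it; what a row does not reach is not made up. A row lasts 1/10 s, in which the tool goes at most 50 mm and 8.59 degrees, less where a joint would pass 70% of its speed; a pose out of reach is approached as far as the arm can. A call is refused whole if a number of a shift passes 50 or a number of a turn 0.15, either way. A call with a gripper value outside its range is refused whole. The fingers move at their own pace and stop on an object; "force" is the grip in N (left out, the last holds). Time passes only in rows, so rows that do not move let the fingers close. It gives the time, the measured TCP pose, the force, the opening and the grip force at its end, in the units of the state.
- r.get_state(): the state, without advancing time (a new reading comes with each control period).
- r.snapshot(name): name is "scene" or "top"; returns (picture, depth): 420x560x3 uint8, blue, green, red; 420x560 float32, m along the optical axis (not along the pixel's ray), 0 where there is no reading.
- r.get_calibration(name): a dict with "intrinsics" (3x3 intrinsics, pixels), "pose" (4x4, takes a point from camera to world coordinates). Camera axes: x right, y up, looking along -z (the intrinsics and any distortion apply to the point x, -y, -z); pixel columns grow to the right and rows downward; lengths in m; the calibration is good to about 2 mm. A picture is of the moment at which its call begins. get_calibration takes no time and is no camera call.
- r.finish_job(): hands the job in; it is judged then, once.
The state is a dict: "clock": time; "q": joint angles; "qd": joint speeds; "joint_torque": joint torques, N m; "tool_pos": TCP position; "eef_rot": TCP orientation; "contact_force": force on the tool from outside, world axes, zero at the start; "moment": the same for the moment, N m; "opening": opening from 0.0 (shut) to 1.0 (fully open); "finger_force": force on a finger pad.
Only numpy, scipy, OpenCV 4.12 (cv2) and the standard library are available. Lean on these libraries where they do the work, as an engineer would, in place of code of your own. Each camera call takes 0.05 s, during which the arm holds its last target. There are 200 camera calls.

## Task

The vial carousel has run one place too far. With a fingertip, lift the orange ratchet pawl by its cross bar and throw it right back so that it stays up, push the wheel backward (clockwise seen from above) exactly one notch by a steel peg so that the red-capped vial stands at the yellow pointer, then push the pawl over again so that it drops fully into the notch. Do not pick up or shift the box, bottle, jar and loose vial standing around, and leave the carousel alone at the end.

Things in the scene. Friction and masses are not known exactly. Their poses are not given: they have to be found in the camera images.
- carousel: White base plate of the vial carousel, fixed to the bench: 270 mm in its x, 345 mm in its y (from -205 to +140), 36 mm high. Origin on the bench under the wheel's axis, z up. The orange pawl is mounted beyond the rim on the -y side between two grey cheeks (outer faces 30 mm either side of its middle, tops 88 mm above the bench); the yellow pointer is on the +x side.
- wheel (a joint): Wheel angle, rad: about 0 at the start, grows as it turns BACKWARD = clockwise seen from above; one notch = 0.524. Stiff (0.12 N m, 1.5 N at a peg), stays where left. With the pawl down it cannot go back past about 0.07. The pawl drops fully into the next notch only while this reads about 0.46 to 0.59 (7 mm either way at the rim).
- pawl (a joint): Pawl angle, rad: 0 = down, nose fully in a notch; 1.2 = thrown right back on its stop. Axis horizontal, along the carousel's x. Held only by its weight: let go below about 0.6 it falls down, above about 1.0 it falls back onto its stop and stays. Nose 8 mm wide; on a tooth crest it stays at about 0.2.
- pawl_pivot (a point): Middle of the pawl's hinge pin, 78 mm above the bench, 145 mm from the wheel's axis toward the carousel's -y. Pawl down: the handle rises at 58 degrees and leans in over the rim, its bar 41 mm nearer the axis than the pivot and 66 mm above it. Thrown back: it leans out, its bar 47 mm outside the pivot and 62 mm above it.
- pawl_bar (a point): Middle of the orange cross bar (52 mm long along the carousel's x, 12 mm thick) at the handle's end, 78 mm from the pivot. A fingertip set down on its wheel side, reaching 20 to 25 mm below it, and moved outward (carousel -y) lifts the pawl and throws it back. Pushed from outside toward the wheel past upright, it falls in. Needs about 1 N.
- red_cap (a point): Top centre of the one red-capped vial on the wheel, 87 mm above the bench, 50 mm from the axis; a red stripe runs from it to the rim. At the start it stands one notch (30 degrees) counterclockwise of the pointer.
- pointer (a point): Tip of the fixed yellow pointer, 62 mm above the bench, on the carousel's +x side 113 mm from the axis. The wheel angle is exactly one notch when red cap, pointer and axis are in line.
- tip_box: Bystander: loose blue tip box with clear lid, 85 x 120 x 65 mm, origin under its centre.
- reagent: Bystander: loose amber bottle, 52 mm across, 110 mm tall, origin under its centre.
- jar: Bystander: loose white jar with red lid, 60 mm across, 75 mm tall, origin under its centre.
- vial: Bystander: loose green-capped vial, 19 mm across, 46 mm tall, standing on the carousel's base plate (36 mm above the bench), origin under its centre.
- peg0 (a point): Top centre of push peg 0: steel, 8 mm thick, 34 mm tall, top 84 mm above the bench, 78 mm from the wheel's axis; at the start at -90 degrees counterclockwise from the carousel's +x. It turns with the wheel.
- peg1 (a point): Top centre of push peg 1: steel, 8 mm thick, 34 mm tall, top 84 mm above the bench, 78 mm from the wheel's axis; at the start at -30 degrees counterclockwise from the carousel's +x. It turns with the wheel.
- peg2 (a point): Top centre of push peg 2: steel, 8 mm thick, 34 mm tall, top 84 mm above the bench, 78 mm from the wheel's axis; at the start at 30 degrees counterclockwise from the carousel's +x. It turns with the wheel.
- peg3 (a point): Top centre of push peg 3: steel, 8 mm thick, 34 mm tall, top 84 mm above the bench, 78 mm from the wheel's axis; at the start at 90 degrees counterclockwise from the carousel's +x. It turns with the wheel.
- peg4 (a point): Top centre of push peg 4: steel, 8 mm thick, 34 mm tall, top 84 mm above the bench, 78 mm from the wheel's axis; at the start at 150 degrees counterclockwise from the carousel's +x. It turns with the wheel.
- peg5 (a point): Top centre of push peg 5: steel, 8 mm thick, 34 mm tall, top 84 mm above the bench, 78 mm from the wheel's axis; at the start at 210 degrees counterclockwise from the carousel's +x. It turns with the wheel.
- hub (a point): Point on the wheel's vertical axis, on the top of the blue wheel (50 mm above the bench, radius 112 mm). On it, as one piece with it: 12 capped vials on a 50 mm radius (tops 87 mm above the bench), six steel push pegs, and 12 steel saw-teeth on the rim (92 to 110 mm from the axis, crests 62 mm above the bench) that make 12 notches 30 degrees apart.

How it is judged:
By the outcome, as a careful person would: the job done as asked, in the order asked, and still so for the second after the job is handed in, with the robot touching nothing.
It also fails if it takes over 64 s, if anything falls off the work surface, if the arm or the gripper's body presses on something with over 40 N, if the wrist force passes 120 N, or if a joint passes its speed limit or range.

## Working session

There is one attempt and no reset: what is moved stays moved. The work goes in short steps, Python scripts to look and compute and a tool call to move; the robot and the scene stay as the last step left them, time stands still between calls to the robot, and variables do not carry over. Pictures are saved under pics/ and viewed, at most 10 in all, crops included, and the job is handed in when it is done.

Besides the shell and the picture viewer there is one more tool, called after "Call:" by a JSON object that holds its "name" and its "arguments", one argument or row to a line. step_arm: Moves the arm, as the interface text tells. Its arguments: {"type":"object","properties":{"series":{"type":"array"},"force":{"type":"number"}},"required":["series"]}

```bash
mkdir -p pics; cat > h.py <<'E'
import numpy as np, cv2
from plant import r
def cast(name,uv,z):
    c=r.get_calibration(name);K=np.array(c["intrinsics"]);T=np.array(c["pose"])
    d=np.linalg.inv(K)@np.array([uv[0],uv[1],1.0]); d=T[:3,:3]@(d*[1,-1,-1]); o=T[:3,3]
    return o+d*(z-o[2])/d[2]
def proj(name,p):
    c=r.get_calibration(name);K=np.array(c["intrinsics"]);T=np.array(c["pose"])
    q=T[:3,:3].T@(np.array(p)-T[:3,3])*[1,-1,-1]; q=K@q; return q[:2]/q[2]
def blobs(img,lo,hi,amin=15):
    h=cv2.cvtColor(img,cv2.COLOR_BGR2HSV);m=cv2.inRange(h,np.array(lo),np.array(hi))
    n,l,s,c=cv2.connectedComponentsWithStats(m)
    return [(s[i,4],c[i].round(1),s[i,:4]) for i in range(1,n) if s[i,4]>=amin]
E
python3 - <<'E'
from h import *
for n in("scene","top"):
    p,d=r.snapshot(n);cv2.imwrite(f"pics/{n}0.png",p);np.save(f"{n}0.npy",d)
    c=r.get_calibration(n);print(n,c)
s=r.get_state();print(s["clock"],s["tool_pos"],s["eef_rot"],s["opening"])
E
```

```text
scene {'intrinsics': array([[458.59238596,   0.        , 291.0229379 ],
       [  0.        , 458.59238596, 210.86905468],
       [  0.        ,   0.        ,   1.        ]]), 'pose': array([[ 0.83298553, -0.36778112,  0.41336685,  0.90376263],
       [ 0.55318333,  0.56857725, -0.60885804, -0.41418827],
       [-0.01110449,  0.73583759,  0.67706701,  0.62851105],
       [ 0.        ,  0.        ,  0.        ,  1.        ]])}
top {'intrinsics': array([[443.5381565 ,   0.        , 277.61289612],
       [  0.        , 443.5381565 , 202.16981649],
       [  0.        ,   0.        ,   1.        ]]), 'pose': array([[-0.01478013,  0.99247859, -0.12152283,  0.52138084],
       [-0.99935844, -0.01862806, -0.03058937,  0.0508812 ],
       [-0.03262303,  0.12099275,  0.99211718,  0.85230109],
       [ 0.        ,  0.        ,  0.        ,  1.        ]])}
0.1 [0.22396657 0.58282262 0.20180667] [ 1.82341108e-01  9.83234990e-01 -8.15828112e-04 -9.88108618e-05] 0.999643172213596
```

View pics/top0.png

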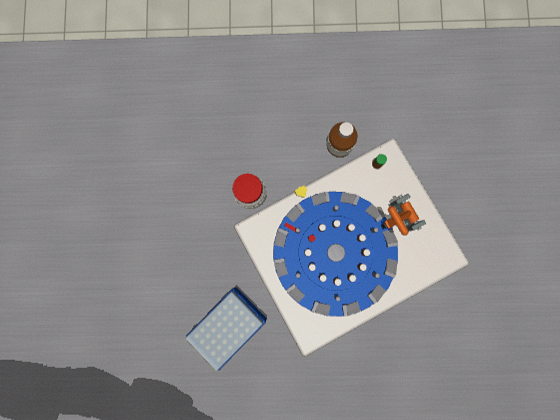

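View pics/scene0.png

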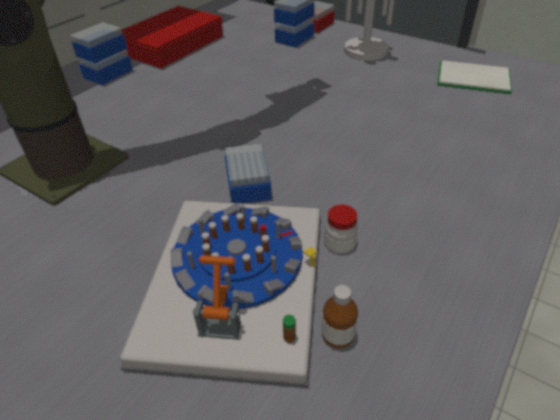

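The top view shows the hub at (336,253), red cap at (311,238), pointer at (301,191), pawl at about (404,215) and the green vial at (381,160). The jar is at (248,188), the bottle at (343,138) and the box at (227,328).

```bash
python3 - <<'E'
from h import *
p=cv2.imread("pics/top0.png");sc=cv2.imread("pics/scene0.png")
H=cv2.cvtColor(p,cv2.COLOR_BGR2HSV)
# wheel circle from blue mask
m=cv2.inRange(H,np.array([105,150,60]),np.array([125,255,255]));m[:, :268]=0
cs,_=cv2.findContours(m,cv2.RETR_EXTERNAL,cv2.CHAIN_APPROX_NONE);c=max(cs,key=cv2.contourArea)
h=cv2.convexHull(c)[:,0,:].astype(float)
P=np.array([cast("top",u,.05)[:2] for u in h])
A=np.c_[2*P,np.ones(len(P))];x=np.linalg.lstsq(A,(P**2).sum(1),rcond=None)[0]
print("wheel",x[:2],np.sqrt(x[2]+x[:2]@x[:2]))
hub=x[:2]
# plate
w=cv2.inRange(H,np.array([0,0,190]),np.array([30,40,255]));w|=m
w=cv2.morphologyEx(w,cv2.MORPH_CLOSE,np.ones((25,25)));
cs,_=cv2.findContours(w,cv2.RETR_EXTERNAL,cv2.CHAIN_APPROX_NONE);c=max(cs,key=cv2.contourArea)
R=cv2.boxPoints(cv2.minAreaRect(c));W=np.array([cast("top",u,.036)[:2] for u in R]);print("plate",W.round(4),[np.linalg.norm(W[i]-W[i-1]).round(4) for i in range(4)])
def rep(n,im,lab,lo,hi,z,a=15):
    for s,c,b in blobs(im,lo,hi,a):
        q=cast(n,c,z)[:2];v=q-hub;print(n,lab,s,c,b,q.round(4),"r",np.linalg.norm(v).round(4),"ang",np.degrees(np.arctan2(v[1],v[0])).round(1))
for n,im in(("top",p),("scene",sc)):
    rep(n,im,"yellow",(22,150,120),(32,255,255),.062)
    rep(n,im,"red",(0,180,80),(4,255,255),.087,8)
    rep(n,im,"orange",(5,190,120),(16,255,255),.144,30)
    rep(n,im,"green",(45,120,40),(80,255,255),.082,15)
cv2.imwrite("pics/crop0.png",cv2.resize(p[140:330,230:475],None,fx=3,fy=3,interpolation=cv2.INTER_CUBIC))
E
```

```text
wheel [ 0.52727958 -0.02594503] 0.10998700186269968
plate [[ 0.5902  0.1691]
 [ 0.759  -0.1404]
 [ 0.5051 -0.2653]
 [ 0.3465  0.033 ]] [np.float64(0.2791), np.float64(0.3525), np.float64(0.2829), np.float64(0.3379)]
top yellow 89 [300.9 191.2] [295 186  12  11] [0.6373 0.0331] r 0.1248 ang 28.2
top red 655 [247.1 187.8] [233 174  29  29] [0.6415 0.1275] r 0.1913 ang 53.4
top red 30 [290.1 226.5] [285 223  11   8] [0.5724 0.0535] r 0.0914 ang 60.4
top red 28 [311.4 237.6] [309 235   6   6] [0.5527 0.0173] r 0.0502 ang 59.5
top orange 445 [401.8 217. ] [385 202  34  33] [ 0.5807 -0.1243] r 0.1119 ang -61.5
top green 85 [380.8 159.1] [376 154  11  11] [ 0.6886 -0.108 ] r 0.181 ang -26.9
scene yellow 67 [310.5 252. ] [305 248  11  10] [0.6409 0.0288] r 0.1261 ang 25.7
scene red 1295 [174.9  30.8] [132  11  89  42] [-0.1765  0.5584] r 0.9147 ang 140.3
scene red 427 [342.1 215.7] [329 206  27  23] [0.6538 0.1103] r 0.1859 ang 47.1
scene orange 149 [216.1 259.6] [201 256  33   7] [ 0.5756 -0.1196] r 0.1054 ang -62.7
scene orange 320 [215.9 302. ] [204 264  24  54] [ 0.6226 -0.1752] r 0.1771 ang -57.4
scene green 102 [288.7 321.4] [284 316  10  12] [ 0.6933 -0.1142] r 0.188 ang -28.0
```

View pics/crop0.png

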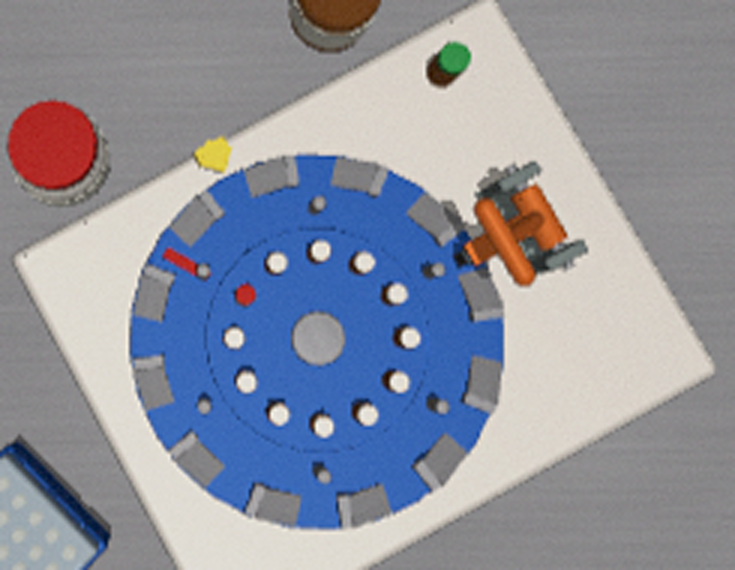

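The crop shows the pawl bar running from about (390,207) to (405,233) in full-picture pixels. Peg and vial tops are all visible. Next I refine hub and yaw from the white caps and the two bar views.

```bash
cat >> h.py <<'E'
def wheel(img,hub,z=.087):
    """caps: hub fit and world angles (deg)"""
    P=[]
    for lo,hi in(((0,0,170),(180,60,255)),((0,150,80),(4,255,255))):
        for s,c,b in blobs(img,lo,hi,8):
            q=cast("top",c,z)[:2]
            if 8<=s<90 and .04<np.linalg.norm(q-hub)<.06: P.append(q)
    P=np.array(P);A=np.c_[2*P,np.ones(len(P))];x=np.linalg.lstsq(A,(P**2).sum(1),rcond=None)[0]
    h=x[:2];a=np.degrees(np.arctan2(*(P-h).T[::-1]));R=np.sqrt(x[2]+h@h)
    ph=np.degrees(np.angle(np.exp(1j*np.radians(a*12)).mean()))/12
    return h,R,len(P),ph,a[-1]
E
python3 - <<'E'
from h import *
p=cv2.imread("pics/top0.png")
h0=np.array([.527,-.026]);h,R,n,ph,red=wheel(p,h0);print(h,R,n,"phase mod30",ph,"red",red)
b=cast("top",(397.5,220),.144)[:2]-h;print("bar top",b,np.linalg.norm(b),np.degrees(np.arctan2(b[1],b[0])))
b=cast("scene",(217,259.6),.144)[:2]-h;print("bar scene",b,np.linalg.norm(b),np.degrees(np.arctan2(b[1],b[0])))
yaw=np.radians(28.7);ex=np.array([np.cos(yaw),np.sin(yaw)]);ey=np.array([-ex[1],ex[0]])
for k in range(6):
    a=np.radians(-90+60*k);q=h+.078*(np.cos(a)*ex+np.sin(a)*ey);print("peg",k,q.round(4),proj("top",[*q,.084]).round(1))
q=h+.113*ex;print("pointer tip px",proj("top",[*q,.062]))
for nm,x,y,z in(("pre-bar",0,-.070,.2),("bar",0,-.104,.144),("out",0,-.222,.2),("pegpre",-.028,.078,.1)):
    print(nm,(h+x*ex+y*ey).round(4),z)
E
```

```text
[ 0.52699119 -0.02579293] 0.049986296414761607 12 phase mod30 -0.8596280715226733 red 59.17395676713107
bar top [ 0.04905824 -0.09148279] 0.10380660439007228 -61.797278866865724
bar scene [ 0.04962937 -0.09314305] 0.10554004571384859 -61.94998921932079
peg 0 [ 0.5644 -0.0942] [376.1 229.8]
peg 1 [ 0.605  -0.0276] [336.5 207.1]
peg 2 [0.5675 0.0409] [297.5 229.3]
peg 3 [0.4895 0.0426] [297.4 275. ]
peg 4 [ 0.449 -0.024] [337.2 298.6]
peg 5 [ 0.4865 -0.0924] [377.  275.7]
pointer tip px [303.59109244 197.30222931]
pre-bar [ 0.5606 -0.0872] 0.2
bar [ 0.5769 -0.117 ] 0.144
out [ 0.6336 -0.2205] 0.2
pegpre [0.465  0.0292] 0.1
```

Everything agrees: hub (0.527, -0.026), yaw about 28.6°, cap radius 50.0 mm, bar at 104 mm. I shut the fingers and move to above the wheel side of the bar.

Call:
{"name": "step_arm", "arguments": {
  "series": [
    [17,-34,0,0,0,-0.035,1],
    [17,-34,0,0,0,-0.035,1],
    [17,-34,0,0,0,-0.035,1],
    [17,-34,0,0,0,-0.035,1],
    [17,-34,0,0,0,-0.035,1],
    [17,-34,0,0,0,-0.035,1],
    [17,-34,0,0,0,-0.035,1],
    [17,-34,0,0,0,-0.035,1],
    [17,-34,0,0,0,-0.035,1],
    [17,-34,0,0,0,-0.035,1],
    [17,-34,0,0,0,-0.035,1],
    [17,-34,0,0,0,-0.035,1],
    [17,-34,0,0,0,-0.035,1],
    [17,-34,0,0,0,-0.035,1],
    [17,-34,0,0,0,-0.035,1],
    [17,-34,0,0,0,-0.035,1],
    [17,-34,0,0,0,-0.035,1],
    [17,-34,0,0,0,-0.035,1],
    [17,-34,0,0,0,-0.035,1],
    [17,-34,0,0,0,-0.035,1]
  ],
  "force": 20
}}

```text
clock: 2.1
tool_pos: [0.5643, -0.098, 0.2022]
eef_rot: [0.509, 0.861, -0.0, -0.0]
contact_force: [0.1, 0.7, 0.7]
opening: 0.007
finger_force: 0.0
```

Call:
{"name": "step_arm", "arguments": {
  "series": [
    [-1,4,-15,0,0,0,1],
    [0,0,-15,0,0,0,1],
    [0,0,0,0,0,0,1]
  ]
}}

```text
clock: 2.4
tool_pos: [0.5613, -0.0925, 0.1705]
eef_rot: [0.509, 0.861, -0.001, -0.002]
contact_force: [-0.6, -0.1, 0.2]
opening: 0.003
finger_force: 0.0
```

```bash
python3 - <<'E'
from h import *
p,d=r.snapshot("scene");cv2.imwrite("pics/s1.png",cv2.resize(p[150:370,110:390],None,fx=2.7,fy=2.7,interpolation=cv2.INTER_CUBIC))
print(r.get_state()["tool_pos"])
E
```

```text
[ 0.56212259 -0.09238863  0.17161307]
```

View pics/s1.png

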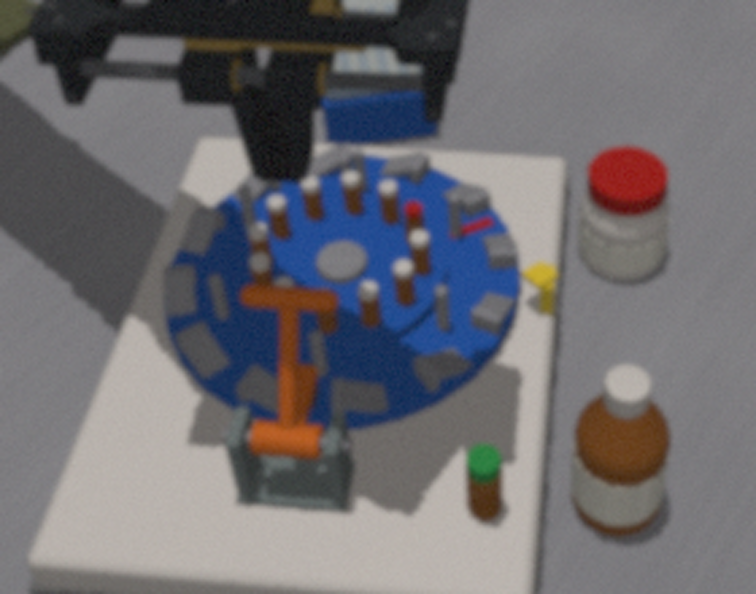

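The closed fingertip is above the wheel, on the wheel side of the bar and in line with it (crop (280,180), bar at (290,300)). Nothing has been touched. Next I lower it and push outward.

Call:
{"name": "step_arm", "arguments": {
  "series": [
    [0,0,-16,0,0,0,1],
    [0,0,-16,0,0,0,1],
    [0,0,-16,0,0,0,1],
    [0,0,0,0,0,0,1],
    [3.8,-7,0,0,0,0,1],
    [3.8,-7,0,0,0,0,1],
    [3.8,-7,0,0,0,0,1],
    [3.8,-7,0,0,0,0,1],
    [3.8,-7,1,0,0,0,1],
    [3.8,-7,1,0,0,0,1],
    [3.8,-7,2,0,0,0,1],
    [0,0,0,0,0,0,1]
  ]
}}

```text
clock: 3.65
tool_pos: [0.5905, -0.1433, 0.1289]
eef_rot: [0.509, 0.861, -0.0, 0.001]
contact_force: [0.7, -0.4, 0.6]
opening: 0.003
finger_force: 0.0
```

```bash
python3 - <<'E'
from h import *
p,d=r.snapshot("scene");cv2.imwrite("pics/s2.png",cv2.resize(p[150:370,110:390],None,fx=2.7,fy=2.7,interpolation=cv2.INTER_CUBIC))
E
```

```text
(no output)
```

View pics/s2.png

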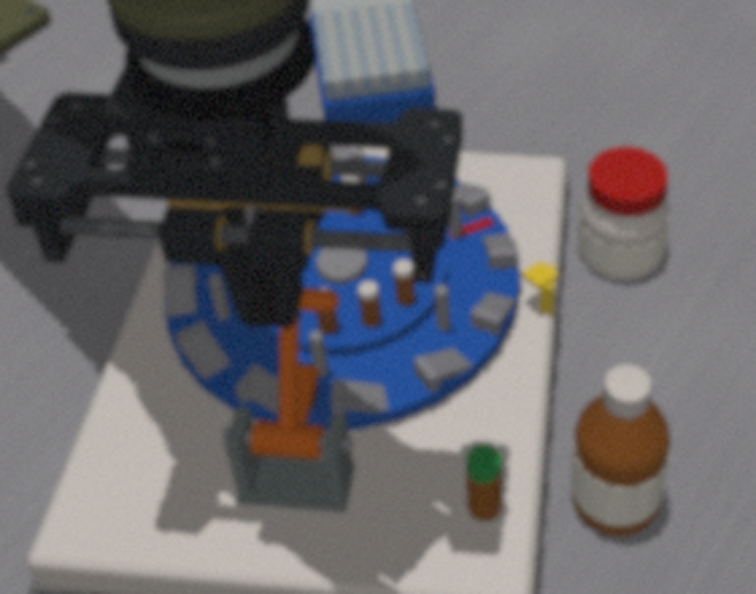

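The finger now hides the bar's left half (bar end seen at (320,300)), so I check with depth where the bar and finger are.

```bash
python3 - <<'E'
from h import *
h=np.array([.527,-.0258]);yaw=np.radians(28.6);ex=np.array([np.cos(yaw),np.sin(yaw)]);ey=np.array([-ex[1],ex[0]])
s=r.get_state();print(s["tool_pos"],proj("scene",s["tool_pos"]))
for y,z in((-.104,.144),(-.145,.156),(-.192,.140)):
    print(y,z,[proj("scene",[*(h+x*ex+y*ey),z]).round(1).tolist() for x in(-.026,.026)])
p,d=r.snapshot("scene");c=r.get_calibration("scene");K=c["intrinsics"];T=c["pose"]
def pt(u,v):
    q=np.linalg.inv(K)@[u,v,1.]*d[v,u];w=T[:3,:3]@(q*[1,-1,-1])+T[:3,3];v2=w[:2]-h
    return np.round([v2@ex,v2@ey,w[2]],3)
for cx,cy in((318,300),(330,300),(290,330),(288,360),(285,440),(265,310),(265,290),(265,260),(245,310),(285,310)):
    print((cx,cy),pt(int(110+cx/2.7),int(150+cy/2.7)))
E
```

```text
[ 0.58998398 -0.1422695   0.12865026] [214.74721327 281.6493972 ]
-0.104 0.144 [[199.8, 257.8], [236.2, 259.9]]
-0.145 0.156 [[191.2, 274.9], [229.9, 277.3]]
-0.192 0.14 [[184.1, 311.7], [224.4, 314.4]]
(318, 300) [ 0.015 -0.111  0.149]
(330, 300) [ 0.022 -0.111  0.15 ]
(290, 330) [ 0.001 -0.12   0.134]
(288, 360) [-0.    -0.129  0.121]
(285, 440) [-0.001 -0.152  0.086]
(265, 310) [-0.001 -0.143  0.178]
(265, 290) [-0.001 -0.138  0.186]
(265, 260) [ 0.013 -0.167  0.239]
(245, 310) [-0.011 -0.144  0.178]
(285, 310) [ 0.009 -0.144  0.18 ]
```

```bash
cat >> h.py <<'E'
HUB=np.array([.527,-.0258]);YAW=np.radians(28.6);EX=np.array([np.cos(YAW),np.sin(YAW)]);EY=np.array([-EX[1],EX[0]])
def car(p): v=np.asarray(p)[...,:2]-HUB; return np.stack([v@EX,v@EY,np.asarray(p)[...,2]],-1)
def cloud(name,d):
    c=r.get_calibration(name);K=c["intrinsics"];T=c["pose"];v,u=np.mgrid[:420,:560]
    q=np.stack([u,v,np.ones_like(u)],-1)@np.linalg.inv(K).T*d[...,None]
    return car((q*[1,-1,-1])@T[:3,:3].T+T[:3,3])
E
python3 - <<'E'
from h import *
p,d=r.snapshot("scene");C=cloud("scene",d);s=r.get_state();print("tcp",car(s["tool_pos"]),s["q"],s["opening"])
g=p.max(2)<60
for u in(203,206,209,212,216,219,222):
    for v in range(235,275,3): 
        if g[v,u]: l=v
    print(u,l,C[l,u].round(3),[ (v,C[v,u].round(3).tolist()) for v in(225,245,260)][:3])
E
```

```text
tcp [-0.00027653 -0.13115278  0.12845683] [ 0.20520241  0.75443032 -0.08132347  1.6974588   0.08632254  0.6935911
  0.58380297] 0.0018511776406764378
203 268 [-0.009 -0.143  0.169] [(225, [0.005, -0.149, 0.255]), (245, [-0.003, -0.14, 0.211]), (260, [-0.007, -0.141, 0.183])]
206 268 [-0.005 -0.142  0.168] [(225, [0.009, -0.151, 0.257]), (245, [0.01, -0.166, 0.239]), (260, [-0.003, -0.142, 0.184])]
209 268 [-0.001 -0.141  0.168] [(225, [0.013, -0.15, 0.257]), (245, [0.014, -0.165, 0.239]), (260, [0.001, -0.141, 0.184])]
212 268 [ 0.002 -0.141  0.167] [(225, [0.017, -0.151, 0.258]), (245, [0.017, -0.165, 0.239]), (260, [0.005, -0.141, 0.184])]
216 268 [ 0.009 -0.143  0.171] [(225, [0.021, -0.15, 0.257]), (245, [0.022, -0.165, 0.239]), (260, [0.011, -0.143, 0.186])]
219 268 [ 0.013 -0.143  0.171] [(225, [0.025, -0.151, 0.258]), (245, [0.026, -0.167, 0.242]), (260, [0.015, -0.143, 0.188])]
222 247 [ 0.029 -0.166  0.237] [(225, [0.028, -0.151, 0.258]), (245, [0.03, -0.167, 0.242]), (260, [0.008, -0.11, 0.149])]
```

The finger's lateral position matches the reported one. Camera depth, though, puts its tip at z≈0.167 where 0.128 is reported, so it passed over the bar without touching. I go back inward and see how the height offset behaves.

Call:
{"name": "step_arm", "arguments": {
  "series": [
    [-3.8,7,1,0,0,0,1],
    [-3.8,7,0,0,0,0,1],
    [-3.8,7,0,0,0,0,1],
    [-3.8,7,0,0,0,0,1],
    [-3.8,7,0,0,0,0,1],
    [-3.8,7,0,0,0,0,1],
    [-3.8,7,0,0,0,0,1],
    [0,0,0,0,0,0,1],
    [0,0,0,0,0,0,1]
  ]
}}

```text
clock: 4.7
tool_pos: [0.5632, -0.0925, 0.1296]
eef_rot: [0.508, 0.861, -0.0, 0.0]
contact_force: [0.7, -0.5, 0.3]
opening: 0.005
finger_force: 0.0
```

```bash
cat >> h.py <<'E'
def tip():
    s=r.get_state();t=car(s["tool_pos"]);p,d=r.snapshot("scene");C=cloud("scene",d)
    m=(p.max(2)<70)&(abs(C[...,0]-t[0])<.02)&(C[...,1]<t[1]+.004)&(C[...,1]>t[1]-.016)&(C[...,2]<t[2]+.075)&(C[...,2]>t[2]-.02)
    Q=C[m];print("t",s["clock"],"tcp",t.round(4),"F",np.round(s["contact_force"],1),"finger n",m.sum(),"low z",np.percentile(Q[:,2],[1,3,10]).round(4) if len(Q) else None,"x",Q[:,0].min(),Q[:,0].max(),"y",np.median(Q[:,1]))
    return p,d,C
E
python3 - <<'E'
from h import *
p,d,C=tip()
m=np.zeros(d.shape,bool);h=cv2.cvtColor(p,cv2.COLOR_BGR2HSV)
m=cv2.inRange(h,np.array((5,190,120)),np.array((16,255,255)))>0
m&=abs(C[...,0])<.035;Q=C[m&(C[...,2]>.14)];print("bar",len(Q),Q.mean(0) if len(Q) else 0)
t=cv2.imread("pics/scene0.png")
E
```

```text
t 4.7 tcp [-1.000e-04 -7.590e-02  1.296e-01] F [ 0.7 -0.5  0.3] finger n 429 low z [0.1676 0.169  0.1728] x -0.01628807700091273 0.017029970802642787 y -0.08602427695584539
bar 51 [ 0.00104509 -0.11145969  0.14909945]
```

Call:
{"name": "step_arm", "arguments": {
  "series": [
    [0,0,-10,0,0,0,1],
    [0,0,-10,0,0,0,1],
    [0,0,0,0,0,0,1]
  ]
}}

```text
clock: 5.05
tool_pos: [0.5617, -0.0926, 0.1076]
eef_rot: [0.509, 0.861, -0.001, -0.002]
contact_force: [-0.1, 0.7, -1.0]
opening: 0.004
finger_force: 0.0
```

```bash
python3 - <<'E'
from h import *
p,d,C=tip()
cv2.imwrite("pics/s3.png",cv2.resize(p[150:370,110:390],None,fx=2.7,fy=2.7,interpolation=cv2.INTER_CUBIC))
E
```

```text
t 5.05 tcp [-0.0015 -0.0753  0.1076] F [-0.1  0.7 -1. ] finger n 387 low z [0.146  0.1472 0.1511] x -0.017571060502589178 0.015903569802763976 y -0.08552966366762678
```

View pics/s3.png

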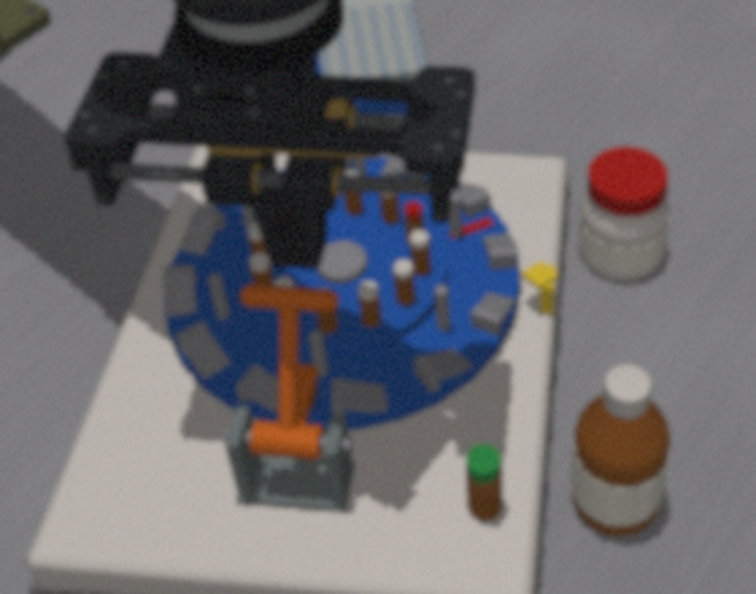

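The height offset is steady at 38 mm: the real tip is at 0.146, just above bar height. It shows at (300,265), behind the bar at (290,298). I lower another 24 mm by camera height, then push outward.

Call:
{"name": "step_arm", "arguments": {
  "series": [
    [0,0,-12,0,0,0,1],
    [0,0,-12,0,0,0,1],
    [0,0,0,0,0,0,1],
    [3.8,-7,0,0,0,0,1],
    [3.8,-7,0,0,0,0,1],
    [3.8,-7,0,0,0,0,1],
    [3.8,-7,0,0,0,0,1],
    [3.8,-7,1,0,0,0,1],
    [3.8,-7,1,0,0,0,1],
    [0,0,0,0,0,0,1]
  ]
}}

```text
clock: 6.1
tool_pos: [0.5868, -0.1365, 0.0878]
eef_rot: [0.509, 0.861, -0.0, 0.001]
contact_force: [-0.8, -0.1, -0.6]
opening: 0.002
finger_force: 0.0
```

```bash
cat >> h.py <<'E'
def bar(p,C):
    h=cv2.cvtColor(p,cv2.COLOR_BGR2HSV);m=cv2.inRange(h,np.array((5,190,90)),np.array((16,255,255)))>0
    m&=(abs(C[...,0])<.035)&(C[...,1]<-.08)&(C[...,1]>-.22);Q=C[m]
    z=Q[:,2].max();Q=Q[Q[:,2]>z-.012];print("bar",len(Q),Q.mean(0).round(4),"xr",Q[:,0].min().round(3),Q[:,0].max().round(3))
E
python3 - <<'E'
from h import *
p,d,C=tip();bar(p,C)
E
```

```text
t 6.1 tcp [-0.0005 -0.1258  0.0878] F [-0.8 -0.1 -0.6] finger n 121 low z [0.1246 0.1268 0.1288] x -0.018981354559326324 0.019031329766523834 y -0.13586160452429238
bar 229 [ 0.0006 -0.1469  0.1603] xr -0.024 0.022
```

The bar is now upright (y −0.147, top at 0.160). I carry on outward, rising a little.

Call:
{"name": "step_arm", "arguments": {
  "series": [
    [3.8,-7,2,0,0,0,1],
    [3.8,-7,2,0,0,0,1],
    [3.8,-7,2,0,0,0,1],
    [3.8,-7,2,0,0,0,1],
    [2.9,-5.3,2,0,0,0,1],
    [0,0,0,0,0,0,1]
  ]
}}

```text
clock: 6.75
tool_pos: [0.6047, -0.1695, 0.0979]
eef_rot: [0.509, 0.861, -0.0, 0.001]
contact_force: [-0.9, 0.2, 0.7]
opening: 0.002
finger_force: 0.0
```

```bash
python3 - <<'E'
from h import *
p,d,C=tip();bar(p,C)
E
```

```text
t 6.75 tcp [-0.0005 -0.1634  0.0979] F [-0.9  0.2  0.7] finger n 412 low z [0.136  0.1382 0.1414] x -0.016431241315978846 0.016445641723111727 y -0.17346221090049213
bar 261 [ 0.002 -0.191  0.15 ] xr -0.024 0.025
```

The pawl is thrown back (bar about y −0.19). I back off, go up and cross over to peg 3, on the far side from the pawl.

Call:
{"name": "step_arm", "arguments": {
  "series": [
    [-3.8,7,0,0,0,0,1],
    [-3.8,7,5,0,0,0,1],
    [-2,3.5,20,0,0,0,1],
    [0,0,25,0,0,0,1],
    [-16.7,22.4,0,0,0,0,1],
    [-16.7,22.4,0,0,0,0,1],
    [-16.7,22.4,0,0,0,0,1],
    [-16.7,22.4,0,0,0,0,1],
    [-16.7,22.4,0,0,0,0,1],
    [-16.7,22.4,0,0,0,0,1],
    [-16.7,22.4,0,0,0,0,1],
    [-16.7,22.4,0,0,0,0,1],
    [0,0,0,0,0,0,1]
  ]
}}

```text
clock: 8.1
tool_pos: [0.4575, 0.0331, 0.1479]
eef_rot: [0.505, 0.863, 0.0, -0.002]
contact_force: [-0.6, 0.4, 0.2]
opening: 0.002
finger_force: 0.0
```

```bash
python3 - <<'E'
from h import *
p,d,C=tip();bar(p,C)
p,d=r.snapshot("top");print(wheel(p,HUB))
E
```

```text
t 8.1 tcp [-0.0328  0.0849  0.1479] F [-0.6  0.4  0.2] finger n 361 low z [0.186  0.1871 0.191 ] x -0.04911436589044003 -0.015502412561073223 y 0.07462992613059201
bar 277 [ 0.0024 -0.1973  0.1458] xr -0.024 0.024
(array([ 0.52688765, -0.02577708]), np.float64(0.05005308712793461), 7, np.float64(-0.7489169984026196), np.float64(59.59764614038396))
```

The pawl stays up on its own (bar −0.197) and the wheel hasn't moved. I correct y by −6.5 mm and go down beside peg 3.

Call:
{"name": "step_arm", "arguments": {
  "series": [
    [3,-5.7,-20,0,0,0,1],
    [0,0,-20,0,0,0,1],
    [0,0,-20,0,0,0,1],
    [0,0,-15,0,0,0,1],
    [0,0,0,0,0,0,1]
  ]
}}

```text
clock: 8.7
tool_pos: [0.4634, 0.0221, 0.0712]
eef_rot: [0.509, 0.861, -0.001, -0.001]
contact_force: [-0.9, -0.5, -0.3]
opening: 0.007
finger_force: 0.0
```

```bash
python3 - <<'E'
from h import *
p,d,C=tip();cv2.imwrite("pics/s4.png",cv2.resize(p[150:370,110:390],None,fx=2.7,fy=2.7,interpolation=cv2.INTER_CUBIC))
E
```

```text
t 8.7 tcp [-0.0329  0.0725  0.0712] F [-0.9 -0.5 -0.3] finger n 308 low z [0.1097 0.1111 0.1145] x -0.04888531145355487 -0.015183659096817204 y 0.06256868448545908
```

View pics/s4.png

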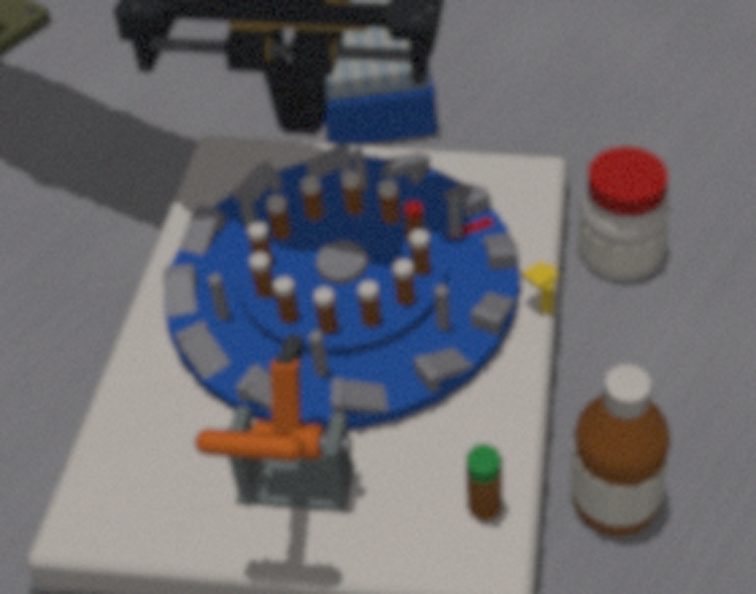

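The view shows the pawl standing back, bar at (245,442), and the finger above the far side of the wheel at (300,115). I lower it to about 72 mm real height beside peg 3 and check there.

Call:
{"name": "step_arm", "arguments": {
  "series": [
    [-2.9,5.3,-13,0,0,0,1],
    [0,0,-13,0,0,0,1],
    [0,0,-12,0,0,0,1],
    [0,0,0,0,0,0,1]
  ]
}}

```text
clock: 9.15
tool_pos: [0.4612, 0.0281, 0.0345]
eef_rot: [0.509, 0.861, -0.0, 0.0]
contact_force: [0.5, -0.3, 0.6]
opening: 0.005
finger_force: 0.0
```

```bash
python3 - <<'E'
from h import *
p,d,C=tip()
E
```

```text
t 9.15 tcp [-0.032   0.0788  0.0345] F [ 0.5 -0.3  0.6] finger n 283 low z [0.0666 0.0725 0.0765] x -0.04739620392451463 -0.01415583416097615 y 0.06893159626395286
```

Call:
{"name": "step_arm", "arguments": {
  "series": [
    [5.3,2.9,0,0,0,0,1],
    [5.3,2.9,0,0,0,0,1],
    [4.2,2.6,0,0,0,-0.0625,1],
    [4.2,2.6,0,0,0,-0.0625,1],
    [4.2,2.6,0,0,0,-0.0625,1],
    [4.2,2.6,0,0,0,-0.0625,1],
    [4.4,2.3,0,0,0,-0.0625,1],
    [4.4,2.3,0,0,0,-0.0625,1],
    [4.4,2.3,0,0,0,-0.0625,1],
    [0,0,0,0,0,0,1],
    [0,0,0,0,0,0,1]
  ]
}}

```text
clock: 10.3
tool_pos: [0.5022, 0.0519, 0.0349]
eef_rot: [0.683, 0.731, 0.001, 0.0]
contact_force: [0.1, -0.7, 0.7]
opening: 0.007
finger_force: 0.0
```

```bash
python3 - <<'E'
from h import *
p,d,C=tip();bar(p,C)
p,d=r.snapshot("top");cv2.imwrite("pics/t5.png",p);print(wheel(p,HUB))
for s,c,b in blobs(p,(0,150,70),(5,255,255),6):
    q=cast("top",c,.087)[:2]-HUB;print(s,c,np.linalg.norm(q).round(4),np.degrees(np.arctan2(q[1],q[0])).round(1))
E
```

```text
t 10.3 tcp [0.0154 0.0801 0.0349] F [ 0.1 -0.7  0.7] finger n 284 low z [0.0623 0.0717 0.0769] x -0.002643244067167242 0.0345328376748246 y 0.07184686844075033
bar 278 [ 0.0024 -0.1974  0.146 ] xr -0.024 0.024
(array([ 0.52717911, -0.02588123]), np.float64(0.0498510627921796), 8, np.float64(5.960218098853956), np.float64(36.299273738847745))
670 [247.  187.9] 0.1914 53.3
30 [319.1 229. ] 0.0499 36.3
```

The wheel has turned 23.1°, so about 7.4° remain (red now 36.3°, target about 28.8°).

Call:
{"name": "step_arm", "arguments": {
  "series": [
    [3.2,1.1,0,0,0,-0.045,1],
    [3.2,1.0,0,0,0,-0.045,1],
    [2.7,0.8,0,0,0,-0.035,1],
    [0,0,0,0,0,0,1],
    [0,0,0,0,0,0,1]
  ]
}}

```text
clock: 10.9
tool_pos: [0.5111, 0.0545, 0.0345]
eef_rot: [0.727, 0.686, 0.0, 0.0]
contact_force: [-0.1, -0.5, 0.1]
opening: 0.004
finger_force: 0.1
```

```bash
python3 - <<'E'
from h import *
p,d,C=tip();bar(p,C)
p,d=r.snapshot("top");print(wheel(p,HUB))
for s,c,b in blobs(p,(20,120,100),(34,255,255),15): q=cast("top",c,.062)[:2]-HUB;print(s,c,np.linalg.norm(q).round(4),np.degrees(np.arctan2(q[1],q[0])).round(2))
E
```

```text
t 10.9 tcp [0.0245 0.0781 0.0345] F [-0.1 -0.5  0.1] finger n 262 low z [0.0725 0.0742 0.0788] x 0.005689635197950058 0.04328149677773052 y 0.0708527158727103
bar 273 [ 0.0025 -0.1973  0.1459] xr -0.024 0.024
(array([ 0.52706168, -0.02587351]), np.float64(0.04987718536461183), 7, np.float64(-0.17333411350984027), np.float64(-179.23119439678933))
94 [300.8 191.1] 0.1252 28.12
```

The wheel has turned 29.3° and the red cap is at 29.8° against about 28.4° for the pointer. I push 1 mm more, then back off and lift clear.

Call:
{"name": "step_arm", "arguments": {
  "series": [
    [1.3,0.3,0,0,0,-0.015,1],
    [0,0,0,0,0,0,1],
    [-5,-1.5,0,0,0,0,1],
    [-5,-1.5,0,0,0,0,1],
    [0,0,25,0,0,0,1],
    [0,0,45,0,0,0,1],
    [0,0,50,0,0,0,1],
    [0,0,0,0,0,0,1]
  ]
}}

```text
clock: 11.8
tool_pos: [0.5057, 0.0518, 0.1598]
eef_rot: [0.733, 0.68, 0.005, 0.003]
contact_force: [0.3, -0.8, -0.3]
opening: 0.009
finger_force: 0.0
```

```bash
python3 - <<'E'
from h import *
p,d,C=tip();bar(p,C)
p,d=r.snapshot("top");print(wheel(p,HUB))
E
```

```text
t 11.8 tcp [0.0184 0.0783 0.1598] F [ 0.3 -0.8 -0.3] finger n 334 low z [0.1993 0.2004 0.2042] x -0.0015054101162478009 0.03566065728909519 y 0.07119129835718999
bar 277 [ 0.0023 -0.1973  0.1459] xr -0.024 0.025
(array([ 0.52721658, -0.02506194]), np.float64(0.05069979949448075), 6, np.float64(-0.8596357436180865), np.float64(30.25616386365486))
```

Call:
{"name": "step_arm", "arguments": {
  "series": [
    [9.9,-20.5,0,0,0,0.041,1],
    [9.9,-20.5,0,0,0,0.041,1],
    [9.9,-20.5,0,0,0,0.041,1],
    [9.9,-20.5,0,0,0,0.041,1],
    [9.9,-20.5,0,0,0,0.041,1],
    [9.9,-20.5,0,0,0,0.041,1],
    [9.9,-20.5,0,0,0,0.041,1],
    [9.9,-20.5,0,0,0,0.041,1],
    [9.9,-20.5,0,0,0,0.041,1],
    [9.9,-20.5,0,0,0,0.041,1],
    [9.9,-20.5,0,0,0,0.041,1],
    [9.9,-20.5,0,0,0,0.041,1],
    [9.9,-20.5,0,0,0,0.041,1],
    [9.9,-20.5,0,0,0,0.041,1],
    [0,0,0,0,0,0,1]
  ]
}}

```text
clock: 13.4
tool_pos: [0.6394, -0.2392, 0.152]
eef_rot: [0.512, 0.859, -0.001, -0.001]
contact_force: [0.3, -1.2, -0.9]
opening: 0.002
finger_force: 0.0
```

```bash
python3 - <<'E'
from h import *
p,d,C=tip()
p,d=r.snapshot("top");print(wheel(p,HUB))
for s,c,b in blobs(p,(0,150,70),(5,255,255),6):
    q=cast("top",c,.087)[:2]-HUB;print(s,c,np.linalg.norm(q).round(4),np.degrees(np.arctan2(q[1],q[0])).round(1))
E
```

```text
t 13.4 tcp [-0.0035 -0.2411  0.152 ] F [ 0.3 -1.2 -0.9] finger n 506 low z [0.1893 0.191  0.1944] x -0.01881921593985896 0.013356295641252264 y -0.2514178329662895
(array([ 0.52710972, -0.02583849]), np.float64(0.050016787579376304), 12, np.float64(-0.6871893308444847), np.float64(30.329381556622984))
670 [247.  187.9] 0.1914 53.3
30 [308.6 207.9] 0.0902 31.2
28 [321.5 227.2] 0.0502 30.3
```

All 12 caps are visible: turned 29.8°, phase in line with the pointer within about 1°. I lower the finger outside the bar and push inward.

Call:
{"name": "step_arm", "arguments": {
  "series": [
    [0,0,-20,0,0,0,1],
    [0,0,-20,0,0,0,1],
    [0,0,-20,0,0,0,1],
    [0,0,0,0,0,0,1],
    [-3.8,7,0,0,0,0,1],
    [-3.8,7,0,0,0,0,1],
    [-3.8,7,0,0,0,0,1],
    [-3.8,7,0,0,0,0,1],
    [-3.8,7,1,0,0,0,1],
    [-3.8,7,1,0,0,0,1],
    [-3.8,7,1,0,0,0,1],
    [-3.8,7,1,0,0,0,1],
    [-3.8,7,0,0,0,0,1],
    [0,0,0,0,0,0,1]
  ]
}}

```text
clock: 14.9
tool_pos: [0.6057, -0.1704, 0.0985]
eef_rot: [0.509, 0.861, 0.0, -0.001]
contact_force: [0.2, 0.1, 0.4]
opening: 0.005
finger_force: 0.0
```

```bash
python3 - <<'E'
from h import *
p,d,C=tip();bar(p,C)
E
```

```text
t 14.9 tcp [-1.000e-04 -1.647e-01  9.850e-02] F [0.2 0.1 0.4] finger n 417 low z [0.1356 0.1375 0.1413] x -0.01604344915433779 0.016752029529071153 y -0.1748892819475507
bar 4 [ 0.0141 -0.1634  0.1421] xr 0.014 0.014
```

Call:
{"name": "step_arm", "arguments": {
  "series": [
    [-3.8,7,0,0,0,0,1],
    [-3.8,7,0,0,0,0,1],
    [-2.9,5.3,0,0,0,0,1],
    [0,0,0,0,0,0,1],
    [0,0,0,0,0,0,1],
    [3.8,-7,0,0,0,0,1],
    [3.8,-7,10,0,0,0,1],
    [7.6,-14,25,0,0,0,1],
    [15,-28,30,0,0,0,1],
    [15,-28,30,0,0,0,1],
    [0,0,0,0,0,0,1]
  ]
}}

```text
clock: 16.05
tool_pos: [0.6448, -0.2454, 0.1984]
eef_rot: [0.513, 0.858, -0.001, 0.007]
contact_force: [-0.5, -0.6, 0.8]
opening: 0.003
finger_force: 0.0
```

```bash
python3 - <<'E'
from h import *
p,d=r.snapshot("scene");C=cloud("scene",d);bar(p,C);a=cv2.resize(p[180:370,110:390],None,fx=2.7,fy=2.7)
p0=cv2.imread("pics/scene0.png");bar(p0,cloud("scene",np.load("scene0.npy")))
t,_=r.snapshot("top");print(wheel(t,HUB));cv2.imwrite("pics/t6.png",cv2.resize(t[120:340,200:475],None,fx=2.7,fy=2.7));cv2.imwrite("pics/s6.png",a)
for s,c,b in blobs(t,(5,190,120),(16,255,255),30): print(s,c)
for n,lo,hi in(("green",(45,120,40),(80,255,255)),("red",(0,180,80),(4,255,255))):print(n,[(s,c.tolist()) for s,c,b in blobs(t,lo,hi,15)])
E
```

```text
bar 28 [ 1.000e-04 -1.163e-01  1.388e-01] xr -0.003 0.002
bar 184 [ 1.000e-04 -1.108e-01  1.486e-01] xr -0.022 0.023
(array([ 0.52709714, -0.02584559]), np.float64(0.050018884060367745), 12, np.float64(-0.662889665228028), np.float64(30.329131560346703))
452 [401.8 217. ]
green [(np.int32(86), [380.7, 159.2])]
red [(np.int32(658), [247.1, 187.8]), (np.int32(29), [308.6, 207.7]), (np.int32(27), [321.5, 227.1])]
```

View pics/s6.png

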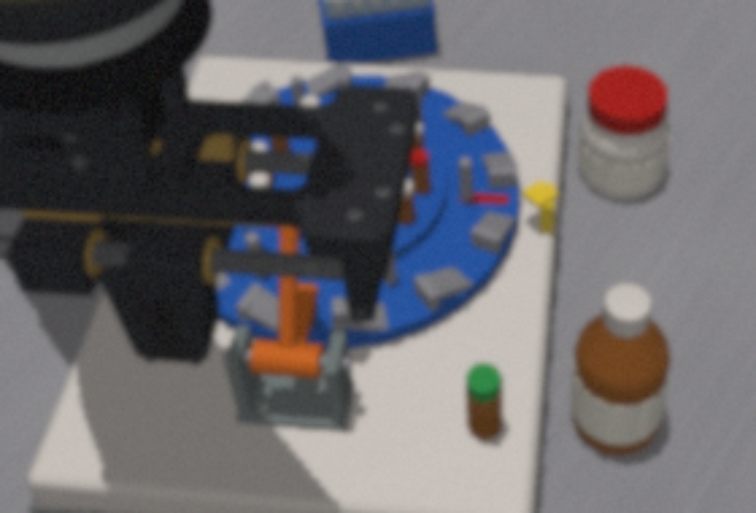

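View pics/t6.png

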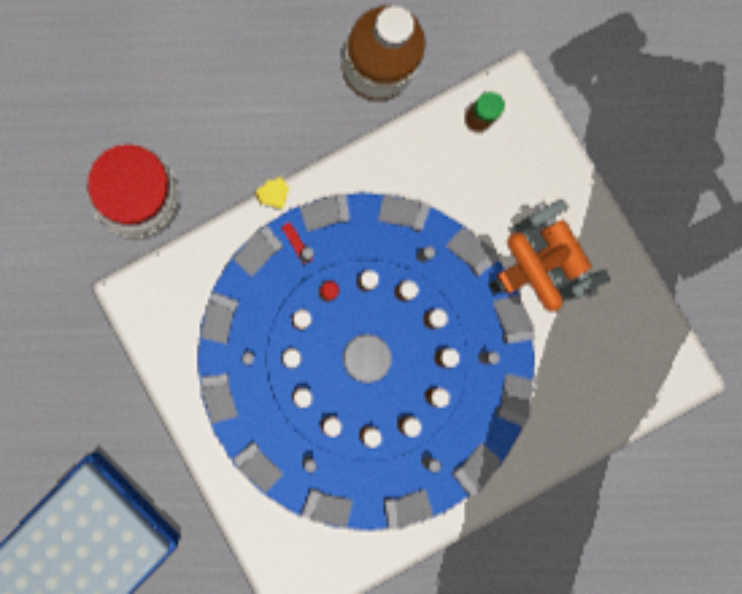

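The top view shows the pawl's orange centroid at (401.8,217.0), the same as at the start, so it is fully in the notch. Red cap, stripe and pointer are in line, the wheel has turned 29.8°, the bystanders haven't moved and the arm is clear.

```bash
python3 -c "
from plant import r
print(r.finish_job())"
```

```text
the job is handed in; nothing more can be done
None
```

The job is handed in: I threw the pawl back, turned the wheel back one notch (29.8° measured) so the red cap stands at the pointer, and dropped the pawl fully into the notch; the bystanders look unmoved in the pictures and the arm is clear.

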